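# Unstack the nursery trays and load the steriliser

## Robot

A 6-joint arm with a two-finger parallel gripper is mounted at the origin on the work surface. World frame = base frame: x ahead of the robot, y to its left, z up, the work surface at z = 0. Lengths are in m, angles in degrees, forces in N, time in s.
With the tool pointing down it reaches from about 0.3 to 1 m from the base axis. Payload 5.1 kg.
Tool frame: the origin (TCP) lies between the finger pads; the fingertips stand 11 mm ahead of it and the grasp point (between the pads) lies 8 mm behind it; z points along the fingers, y is the line along which they close (so a half turn about z gives the same grasp; the last joint's range is limited). The gripper opens to 95 mm and grips with 3 to 60 N. Pads are 20 mm wide; open, the fingers measure 119 mm over their backs; the gripper's body (75 mm by 180 mm) begins 59 mm behind the grasp point.
Start: joints at [-75.779, 7.093, 94.555, -0, 78.352, -4.733], TCP at [0.211, -0.615, 0.226] pointing down, gripper open.
Joint ranges: [-149.61, 149.61], [-58.7, 133.49], [1.44, 155.28], [-77.14, 257.14], [18.33, 153.61], [-166.67, 166.67]. Speed limits (degrees/s): [147.25, 147.25, 180, 180, 180, 180].

## Interface

Orientations are given as [roll, pitch, yaw] about the fixed x, y, z axes, in that order (R = Rz(yaw) Ry(pitch) Rx(roll)).
In Python, from workcell import * gives the robot as it stands. The module is installed in compiled form; this text tells all that it offers.
- The arm moves only by the tool step_arm, never from a script. Its argument "deltas" is a list of rows, each a list of 5 numbers: the finger opening in mm, from 0 to 95.1, then the shift along the tool's x, y, z normalised to -1 to 1, where 1 is 40 mm, then the turn about the tool's z normalised to -1 to 1, where 1 is 8 degrees. A call has exactly 8 rows; each row shifts and turns the commanded pose from where the row before left it, along the tool's axes as they then stand; what a row does not reach is not made up. A row lasts 1/8 s, in which the tool goes at most 62.5 mm and 10.7 degrees, less where a joint would pass 70% of its speed; a pose out of reach is approached as far as the arm can. A call with a number of a shift or a turn outside -1 to 1 is refused whole. A call with a gripper value outside its range is refused whole. The fingers move at their own pace and stop on an object; the grip force is fixed at half the most. Time passes only in rows, so rows that do not move let the fingers close, or fill a call up. It gives the time, the measured TCP pose, the force, the opening and the grip force at its end, in the units of the state.
- observe(): the state, without advancing time (a new reading comes with each control period).
- capture(name): name is "side" or "top"; returns the picture (384x512x3 uint8, red, green, blue); there is no depth.
- calibration(name): a dict with "K" (3x3 intrinsics, pixels), "eye" and "orientation" of the camera in the world. Camera axes: x right, y up, looking along -z (the intrinsics and any distortion apply to the point x, -y, -z); pixel columns grow to the right and rows downward; lengths in m; the calibration is good to about 2 mm. A picture is of the moment at which its call begins. calibration takes no time and is no camera call.
- job_done(): hands the job in; it is judged then, once.
The state is a dict: "time_s": time; "joint_pos": joint angles; "dq": joint speeds; "effort": joint torques, N m; "eef_pos": TCP position; "eef_rot": TCP orientation; "ft_force": force on the tool from outside, world axes, zero at the start; "wrist_torque": the same for the moment, N m; "width": finger opening in m; "gripper_force": force on a finger pad.
Only numpy, scipy, OpenCV 4.12 (cv2) and the standard library are available. Lean on these libraries where they do the work, as an engineer would, in place of code of your own. Each camera call takes 0.05 s, during which the arm holds its last target. There are 200 camera calls.

## Task

Sterilise the baby's things: pull the upper tray free of the lower one, lifting it straight up off the stack, and set it down level on the bare table with the jar still standing in it. Put every pacifier and rattle into the steriliser's rack, then push the rack fully home and after that push the door shut until it clicks onto its catch. The hairbrush stays in the lower tray, and the lotion bottle and the nightlight are left alone.

Things in the scene. Friction and masses are not known exactly. Their poses are not given: they have to be found in the camera images.
- lower_tray: Lower white plastic tray, open on top, stuck to the table: 240 (x) x 170 (y) x 60 mm high, walls and floor 4 mm. Origin: centre of its underside on the table; x along the long side. Springy tongues inside the rim, in the middle of its short walls, squeeze the upper tray's foot: pulling that free takes 5 to 10 N more than its weight (4 to 6 N loaded) over the first 10 mm, straight up.
- upper_tray: Upper white tray, loose, nested on the lower one: its foot (226 x 156 x 12 mm) sits in the lower rim with 3 mm play; above it the tray is 240 x 170 mm, rim 52 mm and inner floor 12 mm above the origin. Origin: centre of the foot's underside, 48 mm above the lower tray's origin, axes alike, x along the long side. A low wall along x splits it: jar pocket (73 x 73 mm) at +y, pacifiers at -y.
- upper_tray_grip (a point): Point on the upper tray's hand grip, an upright plate in its middle, 100 mm long (x) and 16 mm thick (y): 17 mm below the plate's top and 108 mm above the tray's origin. Axes as the tray's. Lifted off, the tray can stand on its foot on the table, for instance between the lower tray and the steriliser.
- jar: Closed glass jar with a wooden lid, 60 mm across, 72 mm high, about 0.16 kg, standing in its pocket in the upper tray, and it rides there. Origin: centre of its underside.
- pacifier_1: Mint green pacifier: shield disc 38 mm across, 4 mm thick, on a button 24 mm across, 8 mm high; on top a teat (stem 11 mm thick, ending in a bulb 16 mm across, its centre 30 mm above the origin). 38 mm high, 25 g. Starts in the upper tray on its button, teat up. Origin: middle of the button's underside; z along the teat.
- pacifier_2: Pink pacifier: shield disc 38 mm across, 4 mm thick, on a button 24 mm across, 8 mm high; on top a teat (stem 11 mm thick, ending in a bulb 16 mm across, its centre 30 mm above the origin). 38 mm high, 25 g. Starts in the upper tray on its button, teat up. Origin: middle of the button's underside; z along the teat. Absent in some runs.
- pacifier_3: Lilac pacifier: shield disc 38 mm across, 4 mm thick, on a button 24 mm across, 8 mm high; on top a teat (stem 11 mm thick, ending in a bulb 16 mm across, its centre 30 mm above the origin). 38 mm high, 25 g. Starts in the upper tray on its button, teat up. Origin: middle of the button's underside; z along the teat. Absent in some runs.
- rattle_1: Blue plastic dumb-bell rattle, 96 mm long, 55 g: two rounded square ends (28 mm long, 32 x 32 mm) joined by a white rod 14 mm thick, 40 mm of it bare. Starts in the lower tray under the upper one, near its -x or +x end, roughly along the tray's y. Origin: middle of the rod, 16 mm above what it lies on; x along the rod.
- rattle_2: Yellow plastic dumb-bell rattle, 96 mm long, 55 g: two rounded square ends (28 mm long, 32 x 32 mm) joined by a white rod 14 mm thick, 40 mm of it bare. Starts in the lower tray under the upper one, near its -x or +x end, roughly along the tray's y. Origin: middle of the rod, 16 mm above what it lies on; x along the rod. Absent in some runs.
- hairbrush: Wooden hairbrush, 190 mm long, 42 mm wide, 25 mm high, lying bristles up along the -y long side of the lower tray, under the upper one; it stays in that tray. Origin: underside, near the middle of its length.
- steriliser: Low white UV steriliser fixed to the table: 220 mm deep (x), 250 mm wide (y), 115 mm high, open at the front (-x side), with a door and a pull-out rack. Origin: centre of its underside; its front plane is at x = -110 mm, the roof top 115 mm up, the roof's underside 103 mm up.
- uv_rack (a joint): How far the rack is pulled out, m: 0 fully home, 0.17 fully out (starts at 0.155 to 0.17). It slides along the steriliser's x with about 1.5 N of friction and stays where it is left.
- uv_rack_floor (a point): Centre of the rack's floor, on its upper face (15 mm above the table); axes as the steriliser's. Room inside 160 mm (x) x 210 mm (y). Side and back rims rise 14 mm above this floor; the white front lip rises 42 mm above it.
- uv_rack_lip (a point): Middle of the top edge of the outer face of the rack's front lip (57 mm above the table); the lip is 4 mm thick. Push here towards +x of the steriliser; with the rack home this face is 2 mm behind the steriliser's front plane.
- uv_door (a joint): Door angle, rad: 0 shut, grows as it opens (starts 1.6 to 1.85, stop 2.1). Upright hinge at the front's -y end; it swings out towards the robot, then to -y, and stays where it is left. A sprung roller under the roof is the catch: from about 0.07 rad the push rises to 7 to 10 N at 150 mm from the hinge; past 0.03 rad the door snaps to 0 and is held. With the rack out it cannot shut.
- uv_door_hinge (a point): Point on the door's hinge axis, 80 mm above the table, on the plane of the door's inner face. Seen from here the door runs along its own +y (x of the door points into the steriliser when it is shut).
- uv_door_face (a point): Point on the door's outer face, 150 mm from the hinge axis along the door and 80 mm above the table. The door is 250 mm wide, 12 mm thick, its top 113 mm above the table; outward is the door's -x. A small steel grip stands 9 mm out of the outer face at 238 mm from the hinge.
- lotion: Cream lotion bottle, 54 mm across, 150 mm high, standing behind the trays. Leave it. Origin: centre of its underside.
- nightlight: Nightlight, fixed, a wooden foot 90 mm across and 64 mm high with its glowing knob. Leave it. Origin: centre of its underside.
- nightlight_knob (a joint): Setting of the nightlight's knob, rad. Leave it.
Not all that is in view belongs to the job. Leave any red or yellow look-alike of the pacifier_3 alone. There is more than one size of the jar; the job needs the smaller.

How it is judged (in metres and radians):
On the way, in this order (a step that is already met when the one before it is completed fails the run):
1. the upper tray has come free and been lifted straight up: its foot at least 12 mm clear above the lower tray's rim, level within 0.2 rad and still within 30 mm of straight above the lower tray (z of upper_tray in the frame of lower_tray above 0.072 m and angle between upper_tray's own z axis and vertical below 0.2 rad and horizontal distance between upper_tray and lower_tray below 0.03 m), for 0.1 s.
2. the upper tray stands level on the table, let go (height (world z) of upper_tray below 0.006 m and angle between upper_tray's own z axis and vertical below 0.06 rad and contact force between the fingers and upper_tray below 0.3 N), for 0.2 s.
3. every pacifier and rattle lies in the rack and the rack is pushed home (within 6 mm) with the door still open (x of pacifier_1 in the frame of uv_rack_floor between -0.082 and 0.082 m and y of pacifier_1 in the frame of uv_rack_floor between -0.107 and 0.107 m and z of pacifier_1 in the frame of uv_rack_floor between -0.004 and 0.05 m and x of pacifier_2 in the frame of uv_rack_floor between -0.082 and 0.082 m and y of pacifier_2 in the frame of uv_rack_floor between -0.107 and 0.107 m and z of pacifier_2 in the frame of uv_rack_floor between -0.004 and 0.05 m and x of pacifier_3 in the frame of uv_rack_floor between -0.082 and 0.082 m and y of pacifier_3 in the frame of uv_rack_floor between -0.107 and 0.107 m and z of pacifier_3 in the frame of uv_rack_floor between -0.004 and 0.05 m and x of rattle_1 in the frame of uv_rack_floor between -0.082 and 0.082 m and y of rattle_1 in the frame of uv_rack_floor between -0.107 and 0.107 m and z of rattle_1 in the frame of uv_rack_floor between -0.004 and 0.05 m and x of rattle_2 in the frame of uv_rack_floor between -0.082 and 0.082 m and y of rattle_2 in the frame of uv_rack_floor between -0.107 and 0.107 m and z of rattle_2 in the frame of uv_rack_floor between -0.004 and 0.05 m and value of joint uv_rack below 0.006 m and value of joint uv_door above 0.1 rad), for 0.2 s.
4. the door is shut on its catch (within 0.02 rad) (value of joint uv_door below 0.02 rad), for 0.3 s.
At the end, for the whole second after the job is handed in: Every pacifier and rattle that is there lies in the rack, the rack is home within 8 mm and the door shut on its catch within 0.02 rad. The upper tray stands on the table (foot within 6 mm of it, level within 0.06 rad), at rest, the jar upright (0.15 rad) in it; the hairbrush lies in the lower tray (height (world z) of upper_tray below 0.006 m and angle between upper_tray's own z axis and vertical below 0.06 rad and x of pacifier_1 in the frame of uv_rack_floor between -0.082 and 0.082 m and y of pacifier_1 in the frame of uv_rack_floor between -0.107 and 0.107 m and z of pacifier_1 in the frame of uv_rack_floor between -0.004 and 0.05 m and x of pacifier_2 in the frame of uv_rack_floor between -0.082 and 0.082 m and y of pacifier_2 in the frame of uv_rack_floor between -0.107 and 0.107 m and z of pacifier_2 in the frame of uv_rack_floor between -0.004 and 0.05 m and x of pacifier_3 in the frame of uv_rack_floor between -0.082 and 0.082 m and y of pacifier_3 in the frame of uv_rack_floor between -0.107 and 0.107 m and z of pacifier_3 in the frame of uv_rack_floor between -0.004 and 0.05 m and x of rattle_1 in the frame of uv_rack_floor between -0.082 and 0.082 m and y of rattle_1 in the frame of uv_rack_floor between -0.107 and 0.107 m and z of rattle_1 in the frame of uv_rack_floor between -0.004 and 0.05 m and x of rattle_2 in the frame of uv_rack_floor between -0.082 and 0.082 m and y of rattle_2 in the frame of uv_rack_floor between -0.107 and 0.107 m and z of rattle_2 in the frame of uv_rack_floor between -0.004 and 0.05 m and value of joint uv_rack below 0.008 m and value of joint uv_door below 0.02 rad and velocity of joint uv_door below 0.05 rad/s and linear speed of upper_tray below 0.02 m/s and angle between jar's own z axis and vertical below 0.15 rad and x of jar in the frame of upper_tray between -0.04 and 0.04 m and y of jar in the frame of upper_tray between -0.082 and 0.082 m and z of jar in the frame of upper_tray between 0.005 and 0.025 m and x of hairbrush in the frame of lower_tray between -0.115 and 0.115 m and y of hairbrush in the frame of lower_tray between -0.08 and 0.08 m and z of hairbrush in the frame of lower_tray between 0 and 0.05 m); the robot touches nothing.
It fails at once if the lotion bottle is moved more than 30 mm or knocked over (distance of lotion from where it was at the start of the episode above 0.03 m or angle between lotion's own z axis and vertical above 0.5 rad).
It fails at once if the nightlight is knocked (over 3 N) (contact force between any of the arm, the fingers and nightlight above 3 N).
Of pacifier_2, pacifier_3, rattle_2 only 1 to 3 are there at a start; the rules pass over those that are not, and their reading is None.
At some moment in a run one of pacifier_1, pacifier_2, pacifier_3 may be knocked a few centimetres aside while the robot is not near it.
Once in a run the grip may slacken for a moment while it holds something.
It also fails if it takes over 210 s, if anything falls off the work surface, if the arm or the gripper's body presses on something with over 40 N, if the wrist force passes 120 N, or if a joint passes its speed limit or range.

## Working session

There is one attempt and no reset: what is moved stays moved. The work goes in short steps, Python scripts to look and compute and a tool call to move; the robot and the scene stay as the last step left them, time stands still between calls to the robot, and variables do not carry over. Pictures are saved under pics/ and viewed, at most 14 in all, crops included, and the job is handed in when it is done.

Besides the shell and the picture viewer there is one more tool, called after "Call:" as name(argument=value, ...) on one line, values as JSON. step_arm: Moves the arm, as the interface text tells. Its arguments: {"type":"object","properties":{"deltas":{"type":"array"}},"required":["deltas"]}

```bash
mkdir -p pics; ls
cat > h.py <<'E'
from workcell import *
import numpy as np, cv2
from scipy.spatial.transform import Rotation as R
def cal(n):
    c=calibration(n); K=np.array(c["K"]); o=c["orientation"]; o=np.array(o)
    Rm=o if o.shape==(3,3) else (R.from_euler('xyz',o,degrees=True).as_matrix() if o.size==3 else R.from_quat(o).as_matrix())
    return K,np.array(c["eye"]),Rm,c
def ray(n,u,v):
    K,e,Rm,c=cal(n)
    d=np.array(c.get("distortion",c.get("dist",np.zeros(5))),float)
    p=cv2.undistortPoints(np.array([[[u,v]]],float),K,d)[0,0]
    return e,Rm@np.array([p[0],-p[1],-1])
def at(n,u,v,z):
    e,d=ray(n,u,v); return np.round(e+d*(z-e[2])/d[2],4)
def proj(n,P):
    K,e,Rm,c=cal(n); d=np.array(c.get("distortion",c.get("dist",np.zeros(5))),float)
    q=(np.atleast_2d(P)-e)@Rm; q=q*[1,-1,-1]
    return cv2.projectPoints(q,np.zeros(3),np.zeros(3),K,d)[0][:,0]
def save(n,f):
    im=capture(n); cv2.imwrite("pics/"+f,im[:,:,::-1]); return im
def st():
    s=observe(); print({k:np.round(s[k],3) for k in ("time_s","eef_pos","eef_rot","ft_force","width","gripper_force","joint_pos")})
E
python3 - <<'E'
from h import *
for n in("top","side"):
    c=calibration(n); print(c)
a=save("top","t0.png"); b=save("side","s0.png")
st()
E
```

```text
pics
{'K': array([[384.78274941,   0.        , 260.10382687],
       [  0.        , 384.78274941, 198.13500383],
       [  0.        ,   0.        ,   1.        ]]), 'eye': array([0.39987367, 0.01750009, 1.08996315]), 'orientation': array([ 10.08797082,  -0.60404772, -88.65244173])}
{'K': array([[373.59105431,   0.        , 255.1486311 ],
       [  0.        , 373.59105431, 191.59814721],
       [  0.        ,   0.        ,   1.        ]]), 'eye': array([0.40760411, 0.71525876, 0.75169252]), 'orientation': array([  46.55945673,   -1.0644208 , -165.58966055])}
{'time_s': np.float64(0.1), 'eef_pos': array([ 0.211, -0.614,  0.225]), 'eef_rot': array([-1.79893e+02, -7.00000e-03,  1.89560e+01]), 'ft_force': array([-0.361, -0.787, -0.138]), 'width': np.float64(0.095), 'gripper_force': np.float64(0.0), 'joint_pos': array([-7.5778e+01,  7.1290e+00,  9.4625e+01, -2.0000e-03,  7.8353e+01,
       -4.7340e+00])}
```

View pics/t0.png

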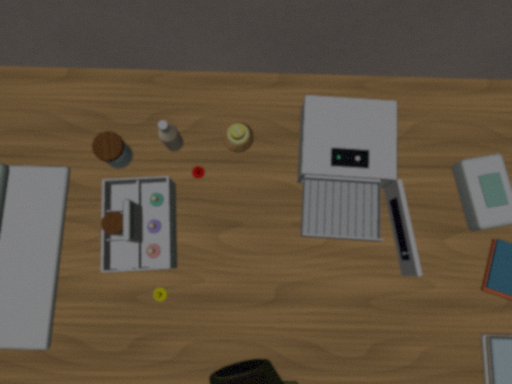

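View pics/s0.png

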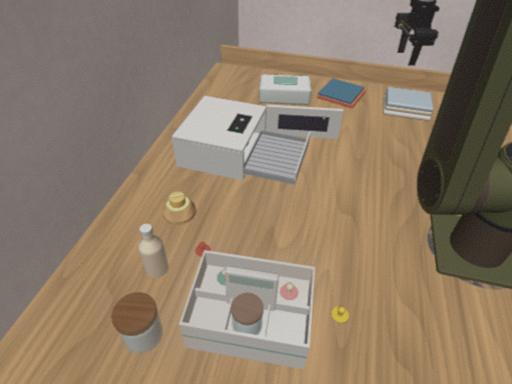

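Top view: +x is up, +y is left. The tray is at (138,224), with pacifiers mint (157,200), lilac (154,226) and pink (153,251). Pacifier look-alikes are red (198,172) and yellow (160,294), both outside the tray. For the jar, the big one is at (108,147) and the small one at (115,222) in the tray. I'll check this in a close crop.

Run:
```python
import cv2,numpy as np
t=cv2.imread("pics/t0.png")
a=cv2.resize(t[165:285,90:190],None,fx=5,fy=5,interpolation=cv2.INTER_CUBIC)
b=cv2.resize(t[85:285,290:430],None,fx=3,fy=3,interpolation=cv2.INTER_CUBIC)
cv2.imwrite("pics/c1.png",a);cv2.imwrite("pics/c2.png",b)
```

```text
(no output)
```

View pics/c1.png

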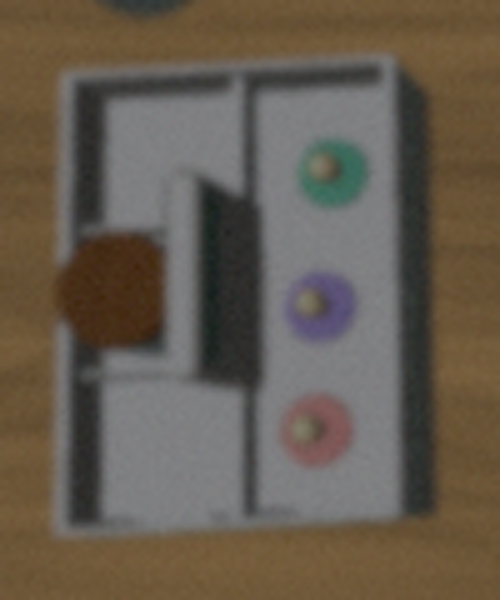

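View pics/c2.png

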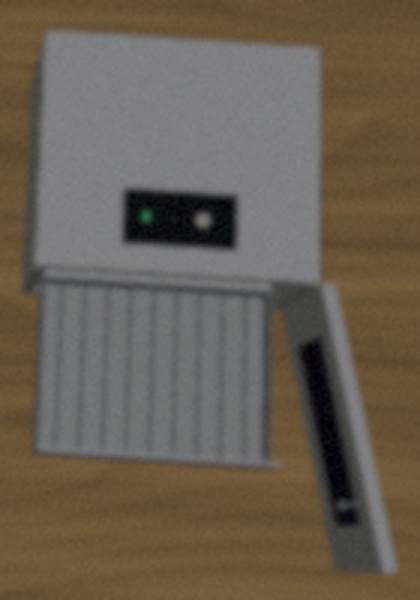

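Crop shows mint, lilac and pink in the right (-y) compartment and the small jar beside the plate. The steriliser crop shows the rack out and the door open about 100°.

Run:
```python
from h import *
A=lambda u,v,z:at("top",90+(u+.5)/5-.5,165+(v+.5)/5-.5,z)
B=lambda u,v,z:at("top",290+(u+.5)/3-.5,85+(v+.5)/3-.5,z)
print("rim",[A(*p,.1) for p in((62,72),(397,57),(404,515),(55,535))])
print("plate",[A(*p,.173) for p in((165,172),(198,172),(198,380),(165,380))])
for n,p in dict(m=(322,168),l=(310,304),p=(308,428)).items(): print(n,A(*p,.048+.012+.033))
for n,p in dict(m=(334,174),l=(321,306),p=(316,430)).items(): print(n,'sh',A(*p,.048+.012+.012))
print("jar",A(112,290,.048+.012+.072))
print("roof",[B(*p,.115) for p in((47,30),(320,47),(320,287),(42,270))])
print("lip",[B(*p,.057) for p in((35,453),(280,466))])
print("door",[B(*p,.113) for p in((322,285),(336,285),(382,573),(397,573))])
for n,u,v in(("red",198,172),("yel",160,294),("bigjar",108,147),):print(n,at("top",u,v,.02))
print("lotion",at("top",163,125,.15),"night",at("top",237,132,.06))
```

```text
rim [array([0.6167, 0.4273, 0.1   ]), array([0.6293, 0.2525, 0.1   ]), array([0.3923, 0.2335, 0.1   ]), array([0.3783, 0.4081, 0.1   ])]
plate [array([0.5527, 0.343 , 0.173 ]), array([0.5531, 0.3271, 0.173 ]), array([0.4533, 0.3189, 0.173 ]), array([0.453 , 0.3344, 0.173 ])]
m [0.5702 0.2895 0.093 ]
l [0.4986 0.2906 0.093 ]
p [0.4349 0.287  0.093 ]
m sh [0.5707 0.2886 0.072 ]
l sh [0.4997 0.2904 0.072 ]
p sh [0.4347 0.2884 0.072 ]
jar [0.4993 0.3787 0.132 ]
roof [array([ 0.861 , -0.1044,  0.115 ]), array([ 0.8517, -0.351 ,  0.115 ]), array([ 0.6296, -0.3424,  0.115 ]), array([ 0.6385, -0.1007,  0.115 ])]
lip [array([ 0.4844, -0.1021,  0.057 ]), array([ 0.4781, -0.3215,  0.057 ])]
door [array([ 0.6319, -0.3449,  0.113 ]), array([ 0.6323, -0.3572,  0.113 ]), array([ 0.387 , -0.3855,  0.113 ]), array([ 0.3873, -0.3981,  0.113 ])]
red [0.6617 0.1897 0.02  ]
yel [0.321  0.2745 0.02  ]
bigjar [0.7289 0.4522 0.02  ]
lotion [0.7512 0.2646 0.15  ] night [0.7699 0.0801 0.06  ]
```

Call:
step_arm(deltas=[[95, 0, 0, 0, 0.885], [95, 0, 0, 0, 0.885], [95, 0.8, -1, 0, 0], [95, 0.8, -1, 0, 0], [95, 0.8, -1, 0, 0], [95, 0.8, -1, 0, 0], [95, 0.8, -1, 0, 0], [95, 0.8, -1, 0, 0]])

```text
time_s: 1.1
eef_pos: [0.3828, -0.3579, 0.2252]
eef_rot: [-180.0, 0.0, 4.8]
ft_force: [0.6, -0.2, -0.3]
width: 0.095
gripper_force: 0.0
```

Call:
step_arm(deltas=[[95, 0.8, -1, 0, 0], [95, 0.8, -1, 0, 0], [95, 0.8, -1, 0, 0], [95, 0.8, -1, 0, 0], [95, 0, -1, 0, 0], [95, 0, -1, 0, 0], [95, 0, -1, 0, 0], [95, 0, -1, 0, 0]])

```text
time_s: 2.1
eef_pos: [0.4826, -0.0286, 0.2252]
eef_rot: [-180.0, 0.0, 4.8]
ft_force: [0.8, 0.3, -0.2]
width: 0.095
gripper_force: 0.0
```

Call:
step_arm(deltas=[[95, 0, -1, 0, 0], [95, 0, -1, 0, 0], [95, 0, -1, 0, 0], [95, 0, -1, 0, 0], [95, 0, -1, 0, 0], [95, 0, -1, 0, 0], [95, 0, -1, 0, 0], [95, 0, 0, 0, 0]])

```text
time_s: 3.1
eef_pos: [0.459, 0.2508, 0.225]
eef_rot: [180.0, 0.1, 5.0]
ft_force: [0.0, -0.6, -0.0]
width: 0.0951
gripper_force: 0.0
```

```bash
cat >> h.py <<'E'
def go(x,y,z,yaw=None,pos=None,rot=None):
    s=observe(); p=np.array(pos if pos is not None else s["eef_pos"]); r=R.from_euler('xyz',s["eef_rot"],degrees=True)
    if yaw is not None:
        t=(s["eef_rot"][2]-yaw+180)%360-180; print("turn units",round(t/8,3)); r=R.from_euler('xyz',[180,0,yaw],degrees=True)
    print("at",np.round(p,4),round(s["eef_rot"][2],2),"units",np.round(r.inv().apply(np.array([x,y,z])-p)/.04,3),"w",round(s["width"],4),"f",np.round(s["ft_force"],1),"g",round(s["gripper_force"],1),"t",round(s["time_s"],1))
E
python3 -c "
from h import *
go(.503,.331,.15)"
```

```text
at [0.459  0.2508 0.225 ] 5.0 units [ 1.273 -1.901  1.874] w 0.0951 f [ 0.  -0.6 -0. ] g 0.0 t 3.1
```

Call:
step_arm(deltas=[[60, 0.64, -0.95, 0, 0], [50, 0.633, -0.95, 0, 0], [40, 0, 0, 0.8, 0], [40, 0, 0, 0.7, 0], [40, 0, 0, 0.374, 0], [40, 0, 0, 0, 0], [40, 0, 0, 0, 0], [40, 0, 0, 0, 0]])

```text
time_s: 4.1
eef_pos: [0.505, 0.3293, 0.1524]
eef_rot: [-179.9, -0.1, 4.8]
ft_force: [-0.6, 0.1, 0.7]
width: 0.0401
gripper_force: 0.0
```

Run:
```python
from h import *
go(.503,.331,.15)
im=save("side","s1.png")
cv2.imwrite("pics/s1c.png",cv2.resize(im[190:384,150:350,::-1],None,fx=3,fy=3,interpolation=cv2.INTER_CUBIC))
```

```text
at [0.505  0.3293 0.1524] 4.79 units [-0.047 -0.046  0.06 ] w 0.0401 f [-0.6  0.1  0.7] g 0.0 t 4.1
```

View pics/s1c.png

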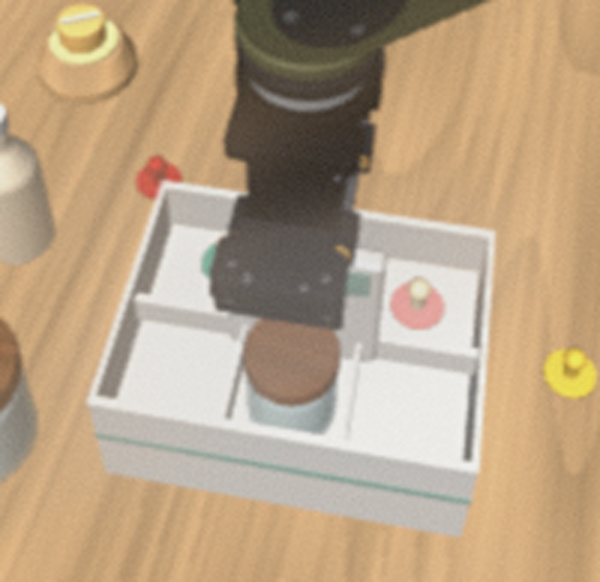

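The gripper is centred over the grip plate, above the jar lid and clear of it. I'll close it.

Call:
step_arm(deltas=[[40, -0.04, -0.03, 0.03, 0], [0, 0, 0, 0, 0], [0, 0, 0, 0, 0], [0, 0, 0, 0, 0], [0, 0, 0, 0, 0], [0, 0, 0, 0, 0], [0, 0, 0, 0, 0], [0, 0, 0, 0, 0]])

```text
time_s: 5.15
eef_pos: [0.5024, 0.3309, 0.1496]
eef_rot: [-179.9, -0.0, 4.8]
ft_force: [-1.1, 5.6, 0.1]
width: 0.0162
gripper_force: 30.0
```

Call:
step_arm(deltas=[[0, 0, 0, -0.1, 0], [0, 0, 0, -0.1, 0], [0, 0, 0, -0.1, 0], [0, 0, 0, -0.1, 0], [0, 0, 0, -0.1, 0], [0, 0, 0, -0.1, 0], [0, 0, 0, -0.2, 0], [0, 0, 0, -0.2, 0]])

```text
time_s: 6.15
eef_pos: [0.5025, 0.3301, 0.1902]
eef_rot: [-180.0, -0.0, 4.8]
ft_force: [-0.7, -0.6, -5.8]
width: 0.0159
gripper_force: 30.0
```

Call:
step_arm(deltas=[[0, 0, 0, 0, 0], [0, 0, 0, 0, 0], [0, -0.05, 0.2, 0, 0], [0, -0.05, 0.4, 0, 0], [0, -0.05, 0.5, 0, 0], [0, -0.05, 0.5, 0, 0], [0, -0.05, 0.5, 0, 0], [0, -0.05, 0.5, 0, 0]])

```text
time_s: 7.15
eef_pos: [0.4992, 0.2238, 0.1896]
eef_rot: [180.0, -0.0, 4.8]
ft_force: [1.1, -0.2, -5.2]
width: 0.0161
gripper_force: 30.0
```

Call:
step_arm(deltas=[[0, -0.05, 0.5, 0, 0], [0, -0.05, 0.5, 0, 0], [0, -0.05, 0.5, 0, 0], [0, -0.05, 0.5, 0, 0], [0, -0.05, 0.5, 0, 0], [0, -0.05, 0.5, 0, 0], [0, 0, 0.4, 0, 0], [0, 0, 0.25, 0, 0]])

```text
time_s: 8.15
eef_pos: [0.4996, 0.078, 0.1896]
eef_rot: [-180.0, -0.0, 4.8]
ft_force: [0.8, 0.8, -5.8]
width: 0.0159
gripper_force: 30.0
```

Call:
step_arm(deltas=[[0, 0, 0, 0.2, 0], [0, 0, 0, 0.4, 0], [0, 0, 0, 0.4, 0], [0, 0, 0, 0.4, 0], [0, 0, 0, 0.4, 0], [0, 0, 0, 0.2, 0], [0, 0, 0, 0.1, 0], [0, 0, 0, 0.05, 0]])

```text
time_s: 9.15
eef_pos: [0.4998, 0.079, 0.1037]
eef_rot: [-180.0, -0.0, 4.8]
ft_force: [0.3, 0.3, -6.0]
width: 0.0158
gripper_force: 30.0
```

Call:
step_arm(deltas=[[0, 0, 0, 0.03, 0], [0, 0, 0, 0.02, 0], [0, 0, 0, 0, 0], [25, 0, 0, 0, 0], [25, 0, 0, 0, 0], [25, 0, 0, 0, 0], [25, 0, 0, 0, 0], [25, 0, 0, 0, 0]])

```text
time_s: 10.15
eef_pos: [0.4995, 0.079, 0.1016]
eef_rot: [-180.0, -0.0, 4.8]
ft_force: [-0.2, 0.8, -0.4]
width: 0.025
gripper_force: 0.0
```

Call:
step_arm(deltas=[[25, 0, 0, -0.3, 0], [30, 0, 0, -0.7, 0], [30, 0, 0, -1, 0], [30, 0, 0, -1, 0], [30, 0, 1, -0.5, 0], [30, 0, 1, 0, 0], [30, 0, 1, 0, 0], [30, 0, 1, 0, 0]])

```text
time_s: 11.15
eef_pos: [0.513, -0.0818, 0.2427]
eef_rot: [180.0, -0.1, 4.8]
ft_force: [-0.1, -0.4, -0.6]
width: 0.0301
gripper_force: 0.0
```

Call:
step_arm(deltas=[[30, -0.7, 1, 0, 0.6], [30, -0.7, 1, 0, 0], [30, -0.7, 1, 0, 0], [30, -0.7, 1, 0, 0], [30, 0, 0, 0, 0], [30, 0, 0, 0, 0], [30, 0, 0, 0, 0], [30, 0, 0, 0, 0]])

```text
time_s: 12.15
eef_pos: [0.4048, -0.2418, 0.2415]
eef_rot: [-180.0, 0.0, 0.1]
ft_force: [-0.5, -0.2, 0.2]
width: 0.0304
gripper_force: 0.0
```

Run:
```python
from h import *
im=save("top","t1.png")
cv2.imwrite("pics/t1c.png",cv2.resize(im[160:310,90:290,::-1],None,fx=4,fy=4,interpolation=cv2.INTER_CUBIC))
```

```text
(no output)
```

View pics/t1c.png

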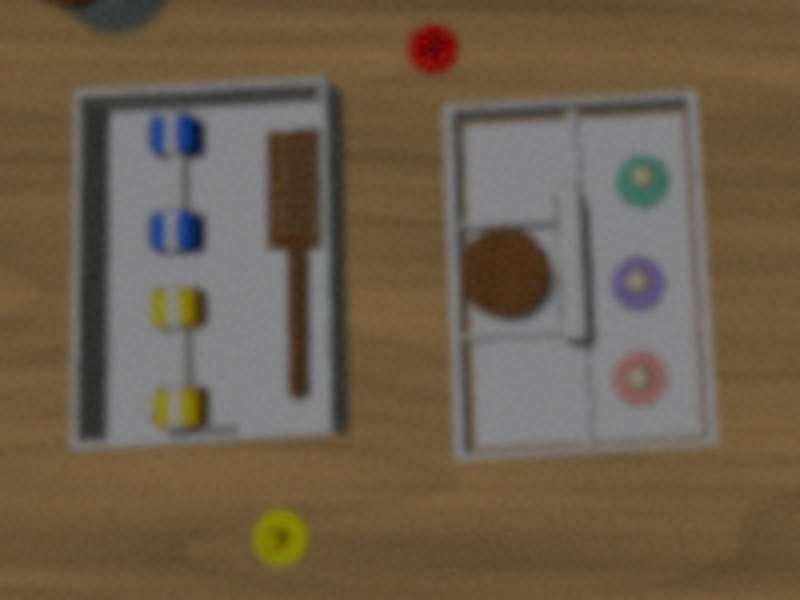

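Lower tray: blue rattle (135–232, c≈177) and yellow rattle (307–408, c≈178), both lying along world x, with the hairbrush at right. The upper tray stands upright with its jar and pacifiers.

```bash
cat >> h.py <<'E'
HUE=dict(mint=(70,92,70),lilac=(120,142,50),pink=(172,5,60),blue=(105,119,120),yellow=(22,34,120))
def blobs(names,box=(90,160,390,300),z=None,n="top",im=None):
    im=capture(n) if im is None else im
    h=cv2.cvtColor(im,cv2.COLOR_RGB2HSV); out={}
    for k in names:
        a,b,s=HUE[k]; H=h[:,:,0]; m=((H>=a)&(H<=b)) if a<b else ((H>=a)|(H<=b))
        m=(m&(h[:,:,1]>s)&(h[:,:,2]>60)).astype(np.uint8); q=np.zeros_like(m); x0,y0,x1,y1=box; q[y0:y1,x0:x1]=1; m*=q
        c,l,stt,cen=cv2.connectedComponentsWithStats(m)
        out[k]=[(int(stt[i,4]),np.round(cen[i],1),at(n,*cen[i],z) if z else None) for i in range(1,c) if stt[i,4]>=12]
    return out
E
python3 - <<'E'
from h import *
im=cv2.imread("pics/t1.png")[:,:,::-1].copy()
hs=cv2.cvtColor(im,cv2.COLOR_RGB2HSV)
C=lambda u,v:(int(90+u/4),int(160+v/4))
for n,p in dict(mint=(625,192),lilac=(625,295),pink=(622,390),blue=(192,135),yel=(190,408),yel2=(160,408)).items():
    x,y=C(*p); print(n,hs[y,x])
for k,v in blobs(["mint","lilac","pink"],im=im,z=.024).items(): print(k,v)
for k,v in blobs(["blue","yellow"],im=im,z=.036).items(): print(k,v)
for u,v in((642,176),(637,281),(639,376)): print("bulb",at("top",90+u/4-.4,160+v/4-.4,.045))
for u,v in((176,135),(176,232),(178,307),(180,408)): print("end",at("top",90+u/4-.4,160+v/4-.4,.036))
E
```

```text
mint [ 82  98 107]
lilac [127  75 115]
pink [  2  74 131]
blue [109 227  74]
yel [ 26 221 126]
yel2 [ 27 191 132]
mint [(73, array([250.5, 205.7]), array([0.5675, 0.037 , 0.024 ]))]
lilac [(86, array([249.4, 230.9]), array([0.4967, 0.0382, 0.024 ]))]
pink [(107, array([197.9, 171.8]), array([0.6613, 0.1895, 0.024 ])), (80, array([249.8, 254.4]), array([0.4323, 0.0352, 0.024 ]))]
blue [(35, array([136.3, 193.1]), array([0.5931, 0.355 , 0.036 ])), (20, array([128.9, 193.2]), array([0.5923, 0.3756, 0.036 ])), (35, array([136.6, 217.3]), array([0.5256, 0.3488, 0.036 ])), (20, array([129. , 217.5]), array([0.5244, 0.3697, 0.036 ]))]
yellow [(21, array([129.1, 236.6]), array([0.4721, 0.3649, 0.036 ])), (38, array([136.9, 236.3]), array([0.4735, 0.3438, 0.036 ])), (37, array([137.5, 261.5]), array([0.4058, 0.3369, 0.036 ])), (22, array([130. , 261.8]), array([0.4045, 0.357 , 0.036 ])), (175, array([159.7, 293.3]), array([0.324 , 0.2714, 0.036 ]))]
bulb [0.57  0.038 0.045]
bulb [0.4977 0.0394 0.045 ]
bulb [0.4338 0.0362 0.045 ]
end [0.5922 0.3625 0.036 ]
end [0.5245 0.357  0.036 ]
end [0.4732 0.3515 0.036 ]
end [0.4054 0.3447 0.036 ]
```

Call:
step_arm(deltas=[[30, 0, -1, 0, -0.98], [30, 0, -1, 0, -0.98], [30, 0, -1, 0, -0.98], [30, 0, 0, 0, -0.98], [30, 0, 0, 0, -0.98], [30, 0, 0, 0, -0.98], [30, 0, 0, 0, -0.98], [30, 0, 0, 0, -0.98]])

```text
time_s: 13.2
eef_pos: [0.3882, -0.124, 0.2415]
eef_rot: [-180.0, -0.0, 63.0]
ft_force: [0.8, 0.4, -1.0]
width: 0.0298
gripper_force: 0.0
```

Call:
step_arm(deltas=[[30, 0, 0, 0, -0.98], [30, 0, 0, 0, -0.98], [30, 0, 0, 0, -0.98], [30, 0, 0, 0, -0.98], [30, 0, 0, 0, -0.98], [30, 0, 0, 0, -0.98], [30, 0, 0, 0, 0], [30, 0, 0, 0, 0]])

```text
time_s: 14.2
eef_pos: [0.3881, -0.1243, 0.2415]
eef_rot: [180.0, 0.0, 109.7]
ft_force: [0.2, 0.7, 0.3]
width: 0.0299
gripper_force: 0.0
```

Run:
```python
from h import *
go(.569,.0375,.15)
im=capture("top")
for k,v in blobs(["mint","lilac","pink"],im=im,z=.024,box=(200,190,290,300)).items(): print(k,v)
```

```text
at [ 0.3881 -0.1243  0.2415] 109.67 units [2.287 5.621 2.288] w 0.0299 f [0.2 0.7 0.3] g 0.0 t 14.2
mint [(70, array([250.4, 205.7]), array([0.5676, 0.0373, 0.024 ]))]
lilac [(86, array([249.2, 230.8]), array([0.4971, 0.0387, 0.024 ]))]
pink [(79, array([249.8, 254.6]), array([0.4319, 0.0354, 0.024 ]))]
```

Call:
step_arm(deltas=[[30, 0.4, 1, 0, 0], [30, 0.4, 1, 0, 0], [30, 0.4, 1, 0.2, 0], [30, 0.4, 1, 0.5, 0], [30, 0.4, 1, 0.5, 0], [30, 0.24, 0.62, 0.5, 0], [30, 0, 0, 0.5, 0], [30, 0, 0, 0, 0]])

```text
time_s: 15.25
eef_pos: [0.5674, 0.0355, 0.151]
eef_rot: [-179.7, -0.1, 109.7]
ft_force: [-0.4, -1.0, 0.2]
width: 0.0299
gripper_force: 0.0
```

Run:
```python
from h import *
go(.569,.0375,.038)
```

```text
at [0.5674 0.0355 0.151 ] 109.73 units [0.029 0.069 2.824] w 0.0299 f [-0.4 -1.   0.2] g 0.0 t 15.2
```

Call:
step_arm(deltas=[[30, -0.02, 0.07, 0.6, 0], [30, 0, 0, 0.6, 0], [30, 0, 0, 0.6, 0], [30, 0, 0, 0.5, 0], [30, 0, 0, 0.3, 0], [30, 0, 0, 0.2, 0], [30, 0, 0, 0.02, 0], [30, 0, 0, 0, 0]])

```text
time_s: 16.25
eef_pos: [0.5728, 0.036, 0.0414]
eef_rot: [179.9, 0.0, 109.8]
ft_force: [-0.1, -0.0, 1.0]
width: 0.0302
gripper_force: 0.0
```

Call:
step_arm(deltas=[[0, 0, 0, 0, 0], [0, 0, 0, 0, 0], [0, 0, 0, 0, 0], [0, 0, 0, 0, 0], [0, 0, 0, -0.3, 0], [0, 0, 0, -0.7, 0], [0, 0, 0, -1, 0], [0, 0, 0, -1, 0]])

```text
time_s: 17.25
eef_pos: [0.5721, 0.036, 0.1625]
eef_rot: [180.0, 0.0, 109.8]
ft_force: [0.1, 0.0, 0.8]
width: 0.0143
gripper_force: 30.0
```

Run:
```python
from h import *
go(.572,-.247,.058)
```

```text
at [0.5721 0.036  0.1625] 109.76 units [-6.658 -2.393  2.613] w 0.0143 f [0.1 0.  0.8] g 30.0 t 17.2
```

Call:
step_arm(deltas=[[0, -1, -0.36, 0, 0], [0, -1, -0.36, 0, 0], [0, -1, -0.36, 0, 0], [0, -1, -0.36, 0, 0], [0, -1, -0.36, 0, 0], [0, -1, -0.36, 0, 0], [0, -0.66, -0.23, 0.5, 0], [0, 0, 0, 0.5, 0]])

```text
time_s: 18.25
eef_pos: [0.5725, -0.249, 0.1212]
eef_rot: [179.9, 0.1, 109.6]
ft_force: [0.6, 0.6, -0.3]
width: 0.0145
gripper_force: 30.0
```

Call:
step_arm(deltas=[[0, 0, 0, 0.6, 0], [0, 0, 0, 0.5, 0], [0, 0, 0, 0.3, 0], [0, 0, 0, 0.2, 0], [0, 0, 0, 0, 0], [0, 0, 0, 0, 0], [0, 0, 0, 0, 0], [0, 0, 0, 0, 0]])

```text
time_s: 19.25
eef_pos: [0.5725, -0.2472, 0.0573]
eef_rot: [180.0, 0.0, 109.8]
ft_force: [0.2, -0.2, -0.6]
width: 0.014
gripper_force: 30.0
```

Run:
```python
from h import *
go(.572,-.247,.058)
```

```text
at [ 0.5725 -0.2472  0.0573] 109.75 units [ 0.01  -0.011 -0.018] w 0.014 f [ 0.2 -0.2 -0.6] g 30.0 t 19.2
```

Call:
step_arm(deltas=[[24, 0, 0, 0, 0], [24, 0, 0, 0, 0], [24, 0, 0, 0, 0], [24, 0, 0, -0.4, 0], [24, 0, 0, -0.8, 0], [30, 0, 0, -1, 0.8], [30, 0, 0, -1, 0.9], [30, 0, 0, -0.5, 0.9]])

```text
time_s: 20.25
eef_pos: [0.5735, -0.2477, 0.2096]
eef_rot: [179.7, 0.2, 88.7]
ft_force: [0.3, -0.3, 0.4]
width: 0.0298
gripper_force: 0.0
```

Call:
step_arm(deltas=[[30, 0, -0.8, 0, 0.9], [30, 0, -0.8, 0, 0.9], [30, 0, -0.8, 0, 0.95], [30, 0, -0.8, 0, 0], [30, 0, 0, 0, 0], [30, 0, 0, 0, 0], [30, 0, 0, 0, 0], [30, 0, 0, 0, 0]])

```text
time_s: 21.25
eef_pos: [0.4488, -0.221, 0.2047]
eef_rot: [-180.0, -0.0, 67.0]
ft_force: [0.8, 0.1, -0.0]
width: 0.0298
gripper_force: 0.0
```

Run:
```python
from h import *
im=save("top","t2.png")
cv2.imwrite("pics/t2c.png",cv2.resize(im[160:310,200:430,::-1],None,fx=3,fy=3,interpolation=cv2.INTER_CUBIC))
go(.4335,.0356,.15)
for k,v in blobs(["mint","lilac","pink"],im=im,z=.024,box=(200,160,400,300)).items(): print(k,v)
```

```text
at [ 0.4487 -0.221   0.2046] 66.97 units [ 5.754 -2.86   1.367] w 0.0301 f [ 0.7  1.  -0.3] g 0.0 t 21.3
mint [(57, array([365.9, 200.2]), array([ 0.5913, -0.2876,  0.024 ]))]
lilac [(87, array([249.4, 230.8]), array([0.497 , 0.0381, 0.024 ]))]
pink [(34, array([201.2, 171.7]), array([0.6617, 0.18  , 0.024 ])), (77, array([249.8, 254.5]), array([0.4322, 0.0354, 0.024 ]))]
```

View pics/t2c.png

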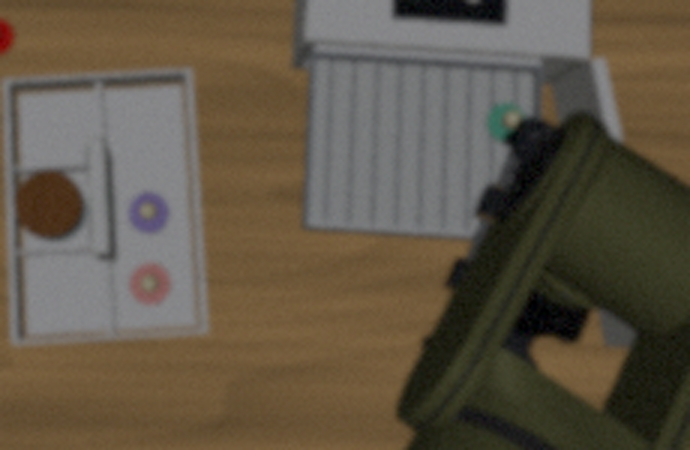

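Mint is in the rack near its right edge at (367,200), about 4 cm from where I released it but still inside. The pink and lilac pacifiers haven't moved.

Call:
step_arm(deltas=[[30, 1, -0.5, 0, 0], [30, 1, -0.5, 0, 0], [30, 1, -0.5, 0, 0], [30, 1, -0.5, 0, 0], [30, 1, -0.5, 0.4, 0], [30, 0.63, -0.36, 0.5, 0], [30, 0, 0, 0.4, 0], [30, 0, 0, 0, 0]])

```text
time_s: 22.3
eef_pos: [0.4304, 0.0308, 0.1512]
eef_rot: [-179.8, 0.1, 67.0]
ft_force: [-0.1, -0.1, 0.2]
width: 0.0297
gripper_force: 0.0
```

Run:
```python
from h import *
go(.4325,.0358,.039)
```

```text
at [0.4304 0.0308 0.1512] 66.96 units [0.141 0.007 2.804] w 0.0297 f [-0.1 -0.1  0.2] g 0.0 t 22.3
```

Call:
step_arm(deltas=[[30, 0, 0.01, 0.6, 0], [30, 0, 0, 0.6, 0], [30, 0, 0, 0.6, 0], [30, 0, 0, 0.4, 0], [30, 0, 0, 0.3, 0], [30, 0, 0, 0.2, 0], [30, 0, 0, 0.1, 0], [30, 0, 0, 0, 0]])

```text
time_s: 23.3
eef_pos: [0.4317, 0.0311, 0.0408]
eef_rot: [180.0, -0.0, 67.0]
ft_force: [-0.2, -0.8, -0.2]
width: 0.0301
gripper_force: 0.0
```

Call:
step_arm(deltas=[[0, 0, 0, 0, 0], [0, 0, 0, 0, 0], [0, 0, 0, 0, 0], [0, 0, 0, 0, 0], [0, 0, 0, -0.3, 0], [0, 0, 0, -0.7, 0], [0, 0, 0, -1, 0], [0, 0, 0, -1, 0]])

```text
time_s: 24.3
eef_pos: [0.4313, 0.031, 0.1624]
eef_rot: [180.0, -0.0, 67.0]
ft_force: [0.1, 0.1, 0.4]
width: 0.0142
gripper_force: 30.0
```

Run:
```python
from h import *
go(.520,-.217,.050)
```

```text
at [0.4313 0.031  0.1624] 66.95 units [-4.837  4.469  2.81 ] w 0.0142 f [0.1 0.1 0.4] g 30.0 t 24.3
```

Call:
step_arm(deltas=[[0, -0.8, 0.75, 0, 0], [0, -0.8, 0.75, 0, 0], [0, -0.8, 0.75, 0, 0], [0, -0.8, 0.75, 0, 0], [0, -0.8, 0.75, 0, 0], [0, -0.84, 0.72, 0, 0], [0, 0, 0, 0.5, 0], [0, 0, 0, 0.6, 0]])

```text
time_s: 25.3
eef_pos: [0.5203, -0.2172, 0.1164]
eef_rot: [180.0, -0.0, 66.9]
ft_force: [-0.0, 0.0, -0.2]
width: 0.0139
gripper_force: 30.0
```

Call:
step_arm(deltas=[[0, 0, 0, 0.6, 0], [0, 0, 0, 0.5, 0], [0, 0, 0, 0.4, 0], [0, 0, 0, 0.2, 0], [0, 0, 0, 0.1, 0], [0, 0, 0, 0.02, 0], [0, 0, 0, 0, 0], [0, 0, 0, 0, 0]])

```text
time_s: 26.3
eef_pos: [0.5207, -0.2174, 0.0445]
eef_rot: [179.9, 0.0, 67.0]
ft_force: [0.4, -0.1, -0.4]
width: 0.0139
gripper_force: 30.0
```

Call:
step_arm(deltas=[[24, 0, 0, 0, 0], [24, 0, 0, 0, 0], [24, 0, 0, 0, 0], [24, 0, 0, -0.4, 0], [24, 0, 0, -0.8, 0], [30, 0, 0, -1, 0], [30, 0, 0, -1, 0], [30, 0, 0, -0.5, 0]])

```text
time_s: 27.3
eef_pos: [0.5215, -0.2177, 0.196]
eef_rot: [179.7, 0.0, 67.0]
ft_force: [-0.5, -0.7, -0.7]
width: 0.0297
gripper_force: 0.0
```

Call:
step_arm(deltas=[[30, -0.5, -0.8, 0, -0.9], [30, -0.5, -0.8, 0, -0.9], [30, -0.5, -0.8, 0, -0.9], [30, -0.3, -0.8, 0, -0.75], [30, 0, -0.6, 0, 0], [30, 0, 0, 0, 0], [30, 0, 0, 0, 0], [30, 0, 0, 0, 0]])

```text
time_s: 28.3
eef_pos: [0.3566, -0.2614, 0.1919]
eef_rot: [-180.0, -0.0, 94.6]
ft_force: [0.1, -0.5, 0.0]
width: 0.0298
gripper_force: 0.0
```

Run:
```python
from h import *
im=save("top","t3.png")
go(.497,.0388,.15,94.8)
for k,v in blobs(["mint","lilac","pink"],im=im,z=.024,box=(210,160,400,300)).items(): print(k,v)
```

```text
turn units -0.023
at [ 0.3565 -0.2614  0.1918] 94.61 units [7.184 4.127 1.046] w 0.0299 f [ 0.2 -0.6  0.6] g 0.0 t 28.4
mint [(72, array([367.2, 201.4]), array([ 0.5882, -0.2912,  0.024 ]))]
lilac [(88, array([249.3, 230.8]), array([0.4971, 0.0384, 0.024 ]))]
pink [(84, array([339.2, 224.5]), array([ 0.5207, -0.2113,  0.024 ]))]
```

Call:
step_arm(deltas=[[30, 1, 0.6, 0, -0.02], [30, 1, 0.6, 0, 0], [30, 1, 0.6, 0, 0], [30, 1, 0.6, 0, 0], [30, 1, 0.6, 0, 0], [30, 1, 0.6, 0, 0], [30, 1, 0.53, 0.5, 0], [30, 0, 0, 0.5, 0]])

```text
time_s: 29.35
eef_pos: [0.4989, 0.034, 0.1516]
eef_rot: [180.0, -0.0, 95.0]
ft_force: [-0.2, 0.3, -0.3]
width: 0.0302
gripper_force: 0.0
```

Call:
step_arm(deltas=[[30, 0, 0, 0, 0], [30, 0, 0, 0, 0], [30, 0, 0, 0, 0], [30, 0, 0, 0, 0], [30, 0, 0, 0, 0], [30, 0, 0, 0, 0], [30, 0, 0, 0, 0], [30, 0, 0, 0, 0]])

```text
time_s: 30.35
eef_pos: [0.4976, 0.031, 0.1519]
eef_rot: [-180.0, -0.0, 94.7]
ft_force: [0.4, 0.1, -0.1]
width: 0.0299
gripper_force: 0.0
```

Run:
```python
from h import *
go(.497,.0314,.039)
```

```text
at [0.4976 0.031  0.1519] 94.72 units [ 0.011 -0.015  2.822] w 0.0299 f [ 0.4  0.1 -0.1] g 0.0 t 30.4
```

Good; descending slowly so I can watch the force beside the plate.

Call:
step_arm(deltas=[[30, 0, 0, 0.4, 0], [30, 0, 0, 0.4, 0], [30, 0, 0, 0.4, 0], [30, 0, 0, 0.4, 0], [30, 0, 0, 0.4, 0], [30, 0, 0, 0.1, 0], [30, 0, 0, 0, 0], [30, 0, 0, 0, 0]])

```text
time_s: 31.35
eef_pos: [0.4983, 0.031, 0.0686]
eef_rot: [179.9, 0.0, 94.7]
ft_force: [-1.3, 0.5, 0.3]
width: 0.0302
gripper_force: 0.0
```

Call:
step_arm(deltas=[[30, 0, 0, 0.1, 0], [30, 0, 0, 0.1, 0], [30, 0, 0, 0.2, 0], [30, 0, 0, 0.2, 0], [30, 0, 0, 0.1, 0], [30, 0, 0, 0.03, 0], [30, 0, 0, 0, 0], [30, 0, 0, 0, 0]])

```text
time_s: 32.35
eef_pos: [0.498, 0.031, 0.039]
eef_rot: [180.0, 0.0, 94.7]
ft_force: [0.8, 0.6, -1.1]
width: 0.0298
gripper_force: 0.0
```

Call:
step_arm(deltas=[[0, 0, 0, 0, 0], [0, 0, 0, 0, 0], [0, 0, 0, 0, 0], [0, 0, 0, 0, 0], [0, 0, 0, -0.2, 0], [0, 0, 0, -0.4, 0], [0, 0, 0, -0.6, 0], [0, 0, 0, -1, 0]])

```text
time_s: 33.35
eef_pos: [0.4968, 0.0311, 0.1273]
eef_rot: [-179.9, -0.0, 94.7]
ft_force: [0.9, -0.9, -0.9]
width: 0.0138
gripper_force: 30.0
```

Run:
```python
from h import *
go(.516,-.275,.044)
```

```text
at [0.4968 0.0311 0.1273] 94.71 units [-7.665 -0.146  2.082] w 0.0138 f [ 0.9 -0.9 -0.9] g 30.0 t 33.4
```

Call:
step_arm(deltas=[[0, -1, 0, -0.3, 0], [0, -1, 0, 0, 0], [0, -1, 0, 0, 0], [0, -1, 0, 0, 0], [0, -1, 0, 0, 0], [0, -1, 0, 0, 0], [0, -1, -0.15, 0, 0], [0, -0.67, 0, 0.3, 0]])

```text
time_s: 34.35
eef_pos: [0.5177, -0.2777, 0.1293]
eef_rot: [179.8, 0.2, 94.6]
ft_force: [-0.3, 0.3, -0.8]
width: 0.0142
gripper_force: 30.0
```

Call:
step_arm(deltas=[[0, 0, 0, 0.6, 0], [0, 0, 0, 0.6, 0], [0, 0, 0, 0.4, 0], [0, 0, 0, 0.25, 0], [0, 0, 0, 0.15, 0], [0, 0, 0, 0.05, 0], [0, 0, 0, 0, 0], [0, 0, 0, 0, 0]])

```text
time_s: 35.35
eef_pos: [0.5173, -0.2754, 0.0453]
eef_rot: [180.0, 0.0, 94.7]
ft_force: [0.8, 0.4, 0.7]
width: 0.0138
gripper_force: 30.0
```

Call:
step_arm(deltas=[[24, 0, 0, 0, 0], [24, 0, 0, 0, 0], [24, 0, 0, 0, 0], [24, 0, 0, -0.4, 0], [24, 0, 0, -0.8, 0], [40, 0, 0, -1, 0.96], [40, 0, 0, -1, 0.96], [40, 0, 0, -0.5, 0.96]])

```text
time_s: 36.35
eef_pos: [0.5181, -0.276, 0.1974]
eef_rot: [179.7, 0.1, 71.4]
ft_force: [-0.1, -1.7, 0.0]
width: 0.0395
gripper_force: 0.0
```

Call:
step_arm(deltas=[[40, 0, -0.5, 0, 0.96], [40, 0, -1, 0, 0.96], [40, 0, -1, 0, 0.96], [40, 0, -1, 0, 0.96], [40, 0, -1, 0, 0.96], [40, 0, -1, 0, 0.96], [40, 0, -1, 0, 0.96], [40, 0, -1, 0, 0.96]])

```text
time_s: 37.35
eef_pos: [0.3203, -0.0642, 0.1938]
eef_rot: [179.9, -0.1, 9.9]
ft_force: [0.1, 0.8, 0.6]
width: 0.0403
gripper_force: 0.0
```

Run:
```python
from h import *
im=save("top","t4.png")
go(.558,.360,.12,4.7)
for k,v in blobs(["mint","lilac","pink"],im=im,z=.024,box=(210,160,400,300)).items(): print(k,v)
for k,v in blobs(["blue","yellow"],im=im,z=.036,box=(90,160,180,285)).items(): print(k,v)
```

```text
turn units 0.649
at [ 0.3194 -0.0612  0.1936] 9.89 units [  6.808 -10.007   1.839] w 0.0402 f [ 0.6  0.3 -0.8] g 0.0 t 37.4
mint [(77, array([367.3, 201.2]), array([ 0.5886, -0.2915,  0.024 ]))]
lilac [(86, array([358.5, 226.5]), array([ 0.5164, -0.265 ,  0.024 ]))]
pink [(86, array([339.1, 224.4]), array([ 0.5209, -0.2111,  0.024 ]))]
blue [(37, array([136.4, 193.1]), array([0.5932, 0.355 , 0.036 ])), (21, array([129. , 193.3]), array([0.5919, 0.3754, 0.036 ])), (36, array([136.7, 217.4]), array([0.5253, 0.3486, 0.036 ])), (20, array([129. , 217.5]), array([0.5244, 0.3697, 0.036 ]))]
yellow [(21, array([129.1, 236.6]), array([0.4721, 0.3649, 0.036 ])), (39, array([136.9, 236.3]), array([0.4735, 0.3439, 0.036 ])), (35, array([137.5, 261. ]), array([0.4071, 0.3371, 0.036 ])), (23, array([130., 262.]), array([0.4041, 0.357 , 0.036 ]))]
```

Call:
step_arm(deltas=[[40, 0.7, -1, 0, 0.65], [40, 0.7, -1, 0, 0], [40, 0.7, -1, 0, 0], [40, 0.7, -1, 0, 0], [40, 0.7, -1, 0, 0], [40, 0.7, -1, 0, 0], [40, 0.7, -1, 0, 0], [40, 0.7, -1, 0, 0]])

```text
time_s: 38.4
eef_pos: [0.5131, 0.277, 0.1939]
eef_rot: [-180.0, -0.1, 5.1]
ft_force: [0.5, 0.3, 0.3]
width: 0.0396
gripper_force: 0.0
```

Call:
step_arm(deltas=[[40, 0.6, -1, 0, 0], [40, 0.6, -1, 0, 0], [40, 0, 0, 0.5, 0], [40, 0, 0, 0.5, 0], [40, 0, 0, 0.5, 0], [40, 0, 0, 0, 0], [40, 0, 0, 0, 0], [40, 0, 0, 0, 0]])

```text
time_s: 39.4
eef_pos: [0.5535, 0.3595, 0.1341]
eef_rot: [-180.0, -0.1, 5.0]
ft_force: [0.4, -0.3, -0.2]
width: 0.0399
gripper_force: 0.0
```

Run:
```python
from h import *
go(.558,.3615,.018,4.7)
```

```text
turn units 0.04
at [0.5535 0.3595 0.1341] 5.02 units [ 0.117 -0.041  2.902] w 0.0399 f [ 0.4 -0.3 -0.2] g 0.0 t 39.4
```

Call:
step_arm(deltas=[[40, 0.12, -0.04, 0.6, 0], [40, 0, 0, 0.6, 0], [40, 0, 0, 0.6, 0], [40, 0, 0, 0.5, 0], [40, 0, 0, 0.3, 0], [40, 0, 0, 0.2, 0], [40, 0, 0, 0.1, 0], [40, 0, 0, 0, 0]])

```text
time_s: 40.4
eef_pos: [0.5577, 0.3615, 0.0171]
eef_rot: [-180.0, -0.0, 5.0]
ft_force: [-0.2, -0.5, 0.4]
width: 0.04
gripper_force: 0.0
```

Call:
step_arm(deltas=[[0, 0, 0, 0, 0], [0, 0, 0, 0, 0], [0, 0, 0, 0, 0], [0, 0, 0, 0, 0], [0, 0, 0, -0.3, 0], [0, 0, 0, -0.7, 0], [0, 0, 0, -1, 0], [0, 0, 0, -1, 0]])

```text
time_s: 41.4
eef_pos: [0.5573, 0.3613, 0.1384]
eef_rot: [180.0, -0.0, 5.0]
ft_force: [0.1, 0.3, -0.6]
width: 0.0133
gripper_force: 30.0
```

Run:
```python
from h import *
go(.558,-.134,.03,-2)
```

```text
turn units 0.879
at [0.5573 0.3613 0.1384] 5.04 units [ 0.449 12.373  2.709] w 0.0133 f [ 0.1  0.3 -0.6] g 30.0 t 41.4
```

Call:
step_arm(deltas=[[0, 0, 0, -1, 0.88], [0, 0, 0.5, -0.6, 0], [0, 0.05, 1, 0, 0], [0, 0.05, 1, 0, 0], [0, 0.05, 1, 0, 0], [0, 0.05, 1, 0, 0], [0, 0.05, 1, 0, 0], [0, 0.05, 1, 0, 0]])

```text
time_s: 42.4
eef_pos: [0.5602, 0.0998, 0.2016]
eef_rot: [-180.0, -0.1, -2.0]
ft_force: [0.7, 0.6, 0.1]
width: 0.0129
gripper_force: 30.0
```

Call:
step_arm(deltas=[[0, 0.05, 1, 0, 0], [0, 0.05, 1, 0, 0], [0, 0, 1, 0, 0], [0, 0, 1, 0, 0], [0, 0, 1, 0, 0], [0, 0, 0.8, 0.5, 0], [0, 0, 0, 0.5, 0], [0, 0, 0, 0.6, 0]])

```text
time_s: 43.4
eef_pos: [0.5563, -0.1306, 0.1364]
eef_rot: [-180.0, -0.0, -2.0]
ft_force: [-1.0, 0.3, 0.1]
width: 0.0137
gripper_force: 30.0
```

Run:
```python
from h import *
go(.558,-.134,.03,-2)
```

```text
turn units -0.005
at [ 0.5563 -0.1306  0.1364] -2.04 units [0.045 0.084 2.659] w 0.0137 f [-1.   0.3  0.1] g 30.0 t 43.4
```

Call:
step_arm(deltas=[[0, 0.03, 0.2, 0.3, 0], [0, 0, 0, 0.6, 0], [0, 0, 0, 0.6, 0], [0, 0, 0, 0.5, 0], [0, 0, 0, 0.3, 0], [0, 0, 0, 0.2, 0], [0, 0, 0, 0.1, 0], [0, 0, 0, 0, 0]])

```text
time_s: 44.4
eef_pos: [0.5574, -0.139, 0.0329]
eef_rot: [180.0, -0.0, -2.0]
ft_force: [0.3, 0.1, 0.2]
width: 0.013
gripper_force: 30.0
```

Run:
```python
from h import *
go(.558,-.1387,.028,-2)
```

```text
turn units -0.001
at [ 0.5574 -0.139   0.0329] -2.01 units [ 0.015 -0.007  0.123] w 0.013 f [0.3 0.1 0.2] g 30.0 t 44.4
```

Call:
step_arm(deltas=[[0, 0, 0, 0.1, 0], [0, 0, 0, 0, 0], [22, 0, 0, 0, 0], [22, 0, 0, 0, 0], [22, 0, 0, -0.3, 0], [22, 0, 0, -1, 0], [22, 0, 0, -1, 0], [40, 0, 0, -1, 0]])

```text
time_s: 45.4
eef_pos: [0.5573, -0.139, 0.1631]
eef_rot: [180.0, -0.1, -2.0]
ft_force: [-0.3, 0.2, -0.2]
width: 0.0273
gripper_force: 0.0
```

Call:
step_arm(deltas=[[40, 0, -0.5, -1, 0], [40, -0.2, -1, 0, -0.96], [40, -0.2, -1, 0, 0], [40, -0.2, -1, 0, 0], [40, -0.2, -1, 0, 0], [40, -0.2, -1, 0, 0], [40, -0.2, -1, 0, 0], [40, -0.2, -1, 0, 0]])

```text
time_s: 46.4
eef_pos: [0.4794, 0.1566, 0.2019]
eef_rot: [-180.0, -0.1, 5.7]
ft_force: [-0.2, 0.1, -0.6]
width: 0.04
gripper_force: 0.0
```

Call:
step_arm(deltas=[[40, -0.2, -1, 0, 0], [40, -0.2, -1, 0, 0], [40, -0.2, -1, 0, 0], [40, -0.2, -1, 0, 0], [40, 0, 0, 0.5, 0], [40, 0, 0, 0.5, 0], [40, 0, 0, 0, 0], [40, 0, 0, 0, 0]])

```text
time_s: 47.4
eef_pos: [0.4325, 0.3106, 0.1606]
eef_rot: [180.0, 0.0, 5.6]
ft_force: [0.5, -0.0, 0.1]
width: 0.0396
gripper_force: 0.0
```

Run:
```python
from h import *
go(.4393,.3495,.018,5.7)
```

```text
turn units -0.014
at [0.4325 0.3106 0.1606] 5.59 units [ 0.267 -0.95   3.565] w 0.0396 f [ 0.5 -0.   0.1] g 0.0 t 47.4
```

Call:
step_arm(deltas=[[40, 0.27, -0.95, 0, 0], [40, 0, 0, 0.7, 0], [40, 0, 0, 0.7, 0], [40, 0, 0, 0.7, 0], [40, 0, 0, 0.7, 0], [40, 0, 0, 0.5, 0], [40, 0, 0, 0.2, 0], [40, 0, 0, 0.06, 0]])

```text
time_s: 48.4
eef_pos: [0.4395, 0.3504, 0.0185]
eef_rot: [-180.0, -0.0, 5.7]
ft_force: [-0.3, 0.1, 0.3]
width: 0.0401
gripper_force: 0.0
```

Call:
step_arm(deltas=[[40, 0, 0, 0, 0], [0, 0, 0, 0, 0], [0, 0, 0, 0, 0], [0, 0, 0, 0, 0], [0, 0, 0, 0, 0], [0, 0, 0, -0.5, 0], [0, 0, 0, -1, 0], [0, 0, 0, -1, 0]])

```text
time_s: 49.4
eef_pos: [0.4391, 0.3503, 0.1204]
eef_rot: [-180.0, -0.0, 5.7]
ft_force: [1.2, 0.2, -0.7]
width: 0.0132
gripper_force: 30.0
```

Call:
step_arm(deltas=[[0, 0, 0, -1, 0], [0, 0, 0, -1, 0.96], [0, 0.3, 1, 0, 0], [0, 0.3, 1, 0, 0], [0, 0.3, 1, 0, 0], [0, 0.3, 1, 0, 0], [0, 0.3, 1, 0, 0], [0, 0.3, 1, 0, 0]])

```text
time_s: 50.4
eef_pos: [0.5029, 0.1066, 0.1998]
eef_rot: [-180.0, -0.1, -2.0]
ft_force: [-0.4, 0.3, 0.2]
width: 0.0134
gripper_force: 30.0
```

Run:
```python
from h import *
Fx,Fy=.016,.036
go(.565+Fx*.9993+Fy*.0366,-.217-Fx*.0366+Fy*.9993,.03,-2)
```

```text
turn units -0.001
at [0.5029 0.1066 0.1998] -2.01 units [2.235 7.132 4.245] w 0.0134 f [-0.4  0.3  0.2] g 30.0 t 50.4
```

Call:
step_arm(deltas=[[0, 0.3, 1, 0, 0], [0, 0.3, 1, 0, 0], [0, 0.3, 1, 0, 0], [0, 0.3, 1, 0, 0], [0, 0.3, 1, 0, 0], [0, 0.3, 1, 0, 0], [0, 0.3, 0.9, 0, 0], [0, 0, 0, 0.7, 0]])

```text
time_s: 51.4
eef_pos: [0.5793, -0.1742, 0.1744]
eef_rot: [179.8, -0.4, -2.2]
ft_force: [0.7, -0.8, -1.0]
width: 0.013
gripper_force: 30.0
```

Call:
step_arm(deltas=[[0, 0, 0, 0.7, 0], [0, 0, 0, 0.7, 0], [0, 0, 0, 0, 0], [0, 0, 0, 0, 0], [0, 0, 0, 0, 0], [0, 0, 0, 0, 0], [0, 0, 0, 0, 0], [0, 0, 0, 0, 0]])

```text
time_s: 52.4
eef_pos: [0.577, -0.1709, 0.1145]
eef_rot: [180.0, -0.0, -2.0]
ft_force: [0.2, 0.6, 0.5]
width: 0.0131
gripper_force: 30.0
```

Run:
```python
from h import *
Fx,Fy=.016,.036
go(.565+Fx*.9993+Fy*.0366,-.217-Fx*.0366+Fy*.9993,.03,-2)
```

```text
turn units -0.001
at [ 0.577  -0.1709  0.1145] -2.01 units [0.142 0.264 2.112] w 0.0131 f [0.2 0.6 0.5] g 30.0 t 52.4
```

Call:
step_arm(deltas=[[0, 0.1, 0.26, 0, 0], [0, 0, 0, 0.5, 0], [0, 0, 0, 0.5, 0], [0, 0, 0, 0.5, 0], [0, 0, 0, 0.4, 0], [0, 0, 0, 0.2, 0], [0, 0, 0, 0.05, 0], [0, 0, 0, 0, 0]])

```text
time_s: 53.4
eef_pos: [0.5818, -0.1812, 0.0296]
eef_rot: [-180.0, -0.1, -2.0]
ft_force: [0.2, 3.5, 4.6]
width: 0.013
gripper_force: 30.0
```

Call:
step_arm(deltas=[[22, 0, 0, 0, 0], [22, 0, 0, 0, 0], [22, 0, 0, 0, 0], [22, 0, 0, -0.3, 0], [22, 0, 0, -1, 0], [22, 0, 0, -1, 0], [22, 0, 0, -1, 0], [0, 0, 0, -1, 0]])

```text
time_s: 54.4
eef_pos: [0.5805, -0.1814, 0.2026]
eef_rot: [180.0, -0.1, -2.0]
ft_force: [0.6, 0.1, -0.6]
width: 0.0165
gripper_force: 0.0
```

Call:
step_arm(deltas=[[0, -1, 0, 0, 0], [0, -1, 0, 0, 0], [0, -1, 0, 0, 0], [0, -1, 0, 0, 0], [0, -1, 0, 0, 0], [0, -1, 0, 0, 0], [0, 0, 0, 0, 0], [0, 0, 0, 0, 0]])

```text
time_s: 55.4
eef_pos: [0.3412, -0.1732, 0.2012]
eef_rot: [179.9, -0.1, -2.0]
ft_force: [-0.4, -0.1, 0.2]
width: 0.0004
gripper_force: 0.0
```

Run:
```python
from h import *
im=save("top","t5.png")
cv2.imwrite("pics/t5c.png",cv2.resize(im[85:285,290:430,::-1],None,fx=3,fy=3,interpolation=cv2.INTER_CUBIC))
st()
```

```text
{'time_s': np.float64(55.45), 'eef_pos': array([ 0.341, -0.173,  0.201]), 'eef_rot': array([ 1.7997e+02, -6.8000e-02, -1.9950e+00]), 'ft_force': array([-0.864,  0.033,  0.507]), 'width': np.float64(0.0), 'gripper_force': np.float64(0.0), 'joint_pos': array([-3.49480e+01, -2.91890e+01,  1.28018e+02,  1.20000e-02,
        8.10970e+01,  5.70450e+01])}
```

View pics/t5c.png

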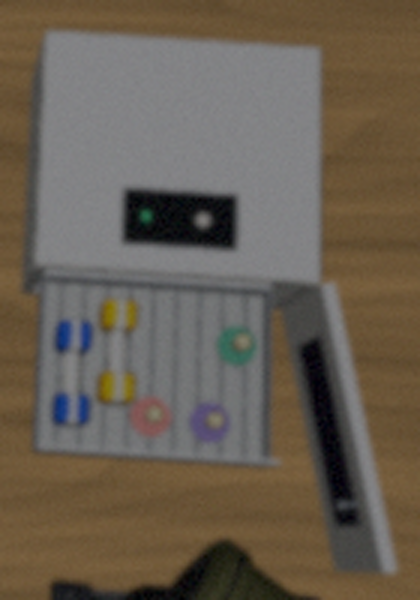

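All five items are in the rack: blue (72,370), yellow (118,350), pink (152,415), lilac (210,422) and mint (238,345) in crop pixels. Next I push the rack home.

Run:
```python
from h import *
go(.445,-.2105,.0545)
```

```text
at [ 0.3414 -0.1732  0.201 ] -2.0 units [2.616 0.841 3.666] w 0.0003 f [-0.9  0.   0.5] g 0.0 t 55.5
```

Call:
step_arm(deltas=[[0, 0.8, 0.4, 0, 0], [0, 0.8, 0.44, 0, 0], [0, 0.8, 0, 0.4, 0], [0, 0.2, 0, 0.8, 0], [0, 0, 0, 0.8, 0], [0, 0, 0, 0.8, 0], [0, 0, 0, 0.6, 0], [0, 0, 0, 0.2, 0]])

```text
time_s: 56.45
eef_pos: [0.4432, -0.2094, 0.0542]
eef_rot: [-179.9, 0.2, -2.0]
ft_force: [-0.4, 0.5, -0.7]
width: 0.0006
gripper_force: 0.0
```

Call:
step_arm(deltas=[[0, 0, 0, 0.04, 0], [0, 0, 0, 0, 0], [0, 0, 0, 0, 0], [0, 0.15, 0, 0, 0], [0, 0.15, 0, 0, 0], [0, 0.15, 0, 0, 0], [0, 0.15, 0, 0, 0], [0, 0.15, 0, 0, 0]])

```text
time_s: 57.45
eef_pos: [0.4736, -0.2112, 0.0546]
eef_rot: [-180.0, 0.1, -2.0]
ft_force: [-2.0, -0.0, 2.0]
width: 0.0006
gripper_force: 1.0
```

Run:
```python
from h import *
go(.627,-.2175,.0545)
```

```text
at [ 0.4736 -0.2112  0.0546] -1.99 units [ 3.839e+00  2.400e-02 -2.000e-03] w 0.0006 f [-2. -0.  2.] g 1.0 t 57.5
```

Call:
step_arm(deltas=[[0, 0.2, 0, 0, 0], [0, 0.2, 0, 0, 0], [0, 0.25, 0, 0, 0], [0, 0.25, 0, 0, 0], [0, 0.25, 0, 0, 0], [0, 0.25, 0, 0, 0], [0, 0.25, 0, 0, 0], [0, 0.25, 0, 0, 0]])

```text
time_s: 58.45
eef_pos: [0.55, -0.2139, 0.0546]
eef_rot: [-180.0, 0.0, -2.0]
ft_force: [-1.9, -1.3, 0.7]
width: 0.0002
gripper_force: 0.9
```

Call:
step_arm(deltas=[[0, 0.25, 0, 0, 0], [0, 0.25, 0, 0, 0], [0, 0.25, 0, 0, 0], [0, 0.2, 0, 0, 0], [0, 0.2, 0, 0, 0], [0, 0.2, 0, 0, 0], [0, 0.1, 0, 0, 0], [0, 0.1, 0, 0, 0]])

```text
time_s: 59.45
eef_pos: [0.6117, -0.216, 0.0548]
eef_rot: [-180.0, -0.0, -2.0]
ft_force: [-1.3, -0.9, 0.7]
width: 0.0005
gripper_force: 0.8
```

Run:
```python
from h import *
go(.627,-.2175,.0545)
```

```text
at [ 0.6117 -0.216   0.0548] -2.01 units [0.384 0.023 0.008] w 0.0005 f [-1.3 -0.9  0.7] g 0.8 t 59.5
```

Pushing to the hard stop in small steps until the force rises.

Call:
step_arm(deltas=[[0, 0.1, 0, 0, 0], [0, 0.1, 0, 0, 0], [0, 0.05, 0, 0, 0], [0, 0.05, 0, 0, 0], [0, 0.03, 0, 0, 0], [0, 0.03, 0, 0, 0], [0, 0, 0, 0, 0], [0, 0, 0, 0, 0]])

```text
time_s: 60.45
eef_pos: [0.6252, -0.2165, 0.0548]
eef_rot: [-180.0, 0.1, -2.0]
ft_force: [-5.2, -0.6, 3.8]
width: 0.0006
gripper_force: 2.6
```

Call:
step_arm(deltas=[[0, 0.03, 0, 0, 0], [0, 0.03, 0, 0, 0], [0, 0.03, 0, 0, 0], [0, 0, 0, 0, 0], [0, 0, 0, 0, 0], [0, 0, 0, 0, 0], [0, 0, 0, 0, 0], [0, 0, 0, 0, 0]])

```text
time_s: 61.45
eef_pos: [0.6247, -0.2164, 0.0549]
eef_rot: [-179.9, 0.7, -2.0]
ft_force: [-22.0, 2.0, 13.4]
width: 0.0004
gripper_force: 11.2
```

The rack is at its stop: the force rose to 22 N at x=0.625, as predicted. I'll back off and move outside the door.

Call:
step_arm(deltas=[[0, -0.5, 0, 0, 0], [0, -1, 0, 0, 0], [0, -1, 0, -0.3, 0], [0, -0.5, 0, -0.8, 0], [0, 0, 0, -1, 0], [0, 0, 0, -1, 0], [0, 0, 0.3, -0.6, 0], [0, -0.3, 1, 0, 0]])

```text
time_s: 62.45
eef_pos: [0.4981, -0.2643, 0.2065]
eef_rot: [179.8, -0.4, -1.8]
ft_force: [0.9, -0.7, -0.5]
width: 0.0006
gripper_force: 0.0
```

Call:
step_arm(deltas=[[0, -0.5, 1, 0, 0], [0, -0.5, 1, 0, 0], [0, 0, 1, 0, 0], [0, 0, 0.7, 0, 0], [0, 0, 0, 0, 0], [0, 0, 0, 0, 0], [0, 0, 0, 0, 0], [0, 0, 0, 0, 0]])

```text
time_s: 63.45
eef_pos: [0.4508, -0.4097, 0.2028]
eef_rot: [180.0, -0.0, -1.9]
ft_force: [0.2, -0.5, -0.4]
width: 0.0004
gripper_force: 0.0
```

Run:
```python
from h import *
im=save("top","t6.png")
cv2.imwrite("pics/t6c.png",cv2.resize(im[85:300,290:480,::-1],None,fx=2.5,fy=2.5,interpolation=cv2.INTER_CUBIC))
go(.4497,-.42,.062)
```

```text
at [ 0.4507 -0.4099  0.2028] -1.95 units [-0.018  0.254  3.521] w 0.0003 f [-0.1 -0.4 -0.3] g 0.0 t 63.5
```

View pics/t6c.png

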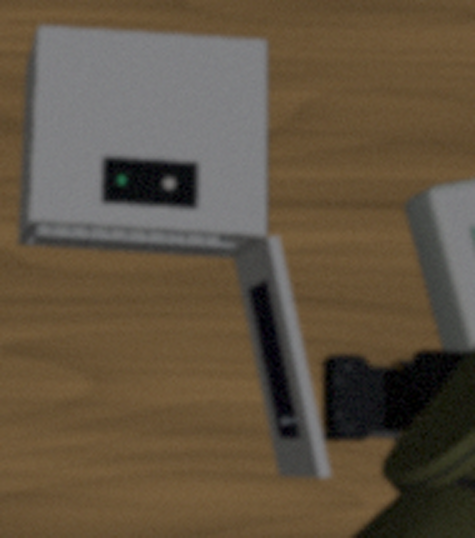

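The rack is fully in, the table is clear, the door is open and the gripper is on its outer side.

Call:
step_arm(deltas=[[0, 0, 0.25, 0, 0], [0, 0, 0, 0.6, 0], [0, 0, 0, 0.8, 0], [0, 0, 0, 0.8, 0], [0, 0, 0, 0.8, 0], [0, 0, 0, 0.4, 0], [0, 0, 0, 0.12, 0], [0, 0, 0, 0, 0]])

```text
time_s: 64.5
eef_pos: [0.4505, -0.4211, 0.0627]
eef_rot: [179.9, -0.1, -2.0]
ft_force: [-0.0, 0.4, -0.1]
width: 0.0006
gripper_force: 0.0
```

Run:
```python
from h import *
s=observe(); p=s["eef_pos"].copy(); yw=np.radians(s["eef_rot"][2])
tx=np.array([np.cos(yw),np.sin(yw)]);ty=np.array([np.sin(yw),-np.cos(yw)])
H=np.array([.6305,-.3455]); q=np.array(p[:2])
print(p, s["ft_force"])
for a in list(np.linspace(189.3,92,27)):
    t=np.radians(a); d=np.array([np.cos(t),np.sin(t)]); o=np.array([-np.sin(t),np.cos(t)])
    c=.010*abs(o@tx)+.012*abs(o@ty)
    w=H+.19*d+(.012+c)*o; v=(w-q)/.04; q=w
    print(round(a,1),np.round([v@tx,v@ty],2),np.round(w,4))
```

```text
[ 0.45054358 -0.42113405  0.06271938] [-0.04885342  0.39360369 -0.14993039]
189.3 [-0.1  -0.49] [ 0.4472 -0.4016]
185.6 [-0.09 -0.31] [ 0.4438 -0.389 ]
181.8 [-0.07 -0.32] [ 0.4414 -0.3761]
178.1 [-0.05 -0.32] [ 0.4398 -0.3631]
174.3 [-0.03 -0.3 ] [ 0.439  -0.3512]
170.6 [-0.01 -0.3 ] [ 0.4389 -0.3393]
166.8 [ 0.01 -0.3 ] [ 0.4396 -0.3273]
163.1 [ 0.03 -0.3 ] [ 0.4411 -0.3153]
159.4 [ 0.05 -0.3 ] [ 0.4433 -0.3034]
155.6 [ 0.06 -0.3 ] [ 0.4463 -0.2916]
151.9 [ 0.08 -0.29] [ 0.4501 -0.2799]
148.1 [ 0.1  -0.29] [ 0.4547 -0.2685]
144.4 [ 0.12 -0.28] [ 0.46   -0.2573]
140.6 [ 0.14 -0.28] [ 0.4661 -0.2464]
136.9 [ 0.16 -0.27] [ 0.4729 -0.2359]
133.2 [ 0.18 -0.26] [ 0.4804 -0.2258]
129.4 [ 0.2  -0.25] [ 0.4886 -0.2162]
125.7 [ 0.21 -0.23] [ 0.4975 -0.2071]
121.9 [ 0.23 -0.22] [ 0.5071 -0.1985]
118.2 [ 0.25 -0.21] [ 0.5172 -0.1907]
114.5 [ 0.26 -0.19] [ 0.5279 -0.1834]
110.7 [ 0.27 -0.17] [ 0.5391 -0.1769]
107.0 [ 0.29 -0.15] [ 0.5508 -0.1712]
103.2 [ 0.3  -0.13] [ 0.5629 -0.1662]
99.5 [ 0.31 -0.11] [ 0.5753 -0.1621]
95.7 [ 0.32 -0.09] [ 0.5881 -0.1588]
92.0 [ 0.32 -0.07] [ 0.6011 -0.1564]
```

Call:
step_arm(deltas=[[0, -0.1, -0.3, 0, 0], [0, 0, -0.2, 0, 0], [0, -0.09, -0.31, 0, 0], [0, -0.07, -0.32, 0, 0], [0, -0.05, -0.32, 0, 0], [0, -0.03, -0.3, 0, 0], [0, -0.01, -0.3, 0, 0], [0, 0.01, -0.3, 0, 0]])

```text
time_s: 65.5
eef_pos: [0.4399, -0.3253, 0.0619]
eef_rot: [180.0, -0.0, -2.0]
ft_force: [0.1, -0.2, -1.1]
width: 0.0003
gripper_force: 0.2
```

Call:
step_arm(deltas=[[0, 0.03, -0.3, 0, 0], [0, 0.05, -0.3, 0, 0], [0, 0.06, -0.3, 0, 0], [0, 0.08, -0.29, 0, 0], [0, 0.1, -0.29, 0, 0], [0, 0.12, -0.28, 0, 0], [0, 0.14, -0.28, 0, 0], [0, 0.16, -0.27, 0, 0]])

```text
time_s: 66.5
eef_pos: [0.4731, -0.2341, 0.0619]
eef_rot: [-180.0, 0.0, -2.0]
ft_force: [-0.5, -0.4, 0.1]
width: 0.0001
gripper_force: 0.2
```

Call:
step_arm(deltas=[[0, 0.18, -0.26, 0, 0], [0, 0.2, -0.25, 0, 0], [0, 0.21, -0.23, 0, 0], [0, 0.23, -0.22, 0, 0], [0, 0.25, -0.21, 0, 0], [0, 0.26, -0.19, 0, 0], [0, 0.27, -0.17, 0, 0], [0, 0, 0, 0, 0]])

```text
time_s: 67.5
eef_pos: [0.5396, -0.1755, 0.062]
eef_rot: [-180.0, -0.0, -1.9]
ft_force: [0.7, -0.4, 0.4]
width: 0.0005
gripper_force: 0.0
```

Run:
```python
from h import *
go(.6011,-.1564,.062)
im=save("top","t7.png")
cv2.imwrite("pics/t7c.png",cv2.resize(im[85:285,290:430,::-1],None,fx=3,fy=3,interpolation=cv2.INTER_CUBIC))
```

```text
at [ 0.5396 -0.1755  0.062 ] -1.95 units [ 1.521e+00 -5.280e-01 -1.000e-03] w 0.0005 f [ 0.7 -0.4  0.4] g 0.0 t 67.5
```

View pics/t7c.png

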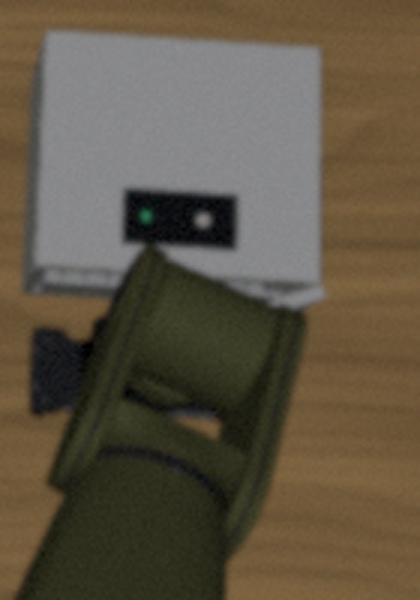

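The door is following the fingers, with its hinge end visible at (300,297). I'll finish the arc.

Call:
step_arm(deltas=[[0, 0.29, -0.15, 0, 0], [0, 0.3, -0.13, 0, 0], [0, 0.31, -0.11, 0, 0], [0, 0.32, -0.09, 0, 0], [0, 0.2, -0.05, 0, 0], [0, 0.12, -0.02, 0, 0], [0, 0.1, 0, 0, 0], [0, 0.1, 0, 0, 0]])

```text
time_s: 68.55
eef_pos: [0.607, -0.1556, 0.0616]
eef_rot: [-179.9, 0.3, -2.0]
ft_force: [-5.3, 3.7, 2.9]
width: 0.0007
gripper_force: 2.9
```

Call:
step_arm(deltas=[[0, 0.1, 0, 0, 0], [0, 0.1, 0, 0, 0], [0, 0.1, 0, 0, 0], [0, 0.05, 0, 0, 0], [0, 0.05, 0, 0, 0], [0, 0, 0, 0, 0], [0, 0, 0, 0, 0], [0, 0, 0, 0, 0]])

```text
time_s: 69.55
eef_pos: [0.6151, -0.1563, 0.0616]
eef_rot: [-179.8, 1.5, -2.0]
ft_force: [-41.9, 3.5, 25.1]
width: 0.0005
gripper_force: 21.2
```

Call:
step_arm(deltas=[[0, -0.5, 0, 0, 0], [0, -1, 0, 0, 0], [0, -1, 0, -0.5, 0], [0, -1, 0, -1, 0], [0, -1, 0, -1, 0], [0, -1, 0, -1, 0], [0, 0, 0, 0, 0], [0, 0, 0, 0, 0]])

```text
time_s: 70.55
eef_pos: [0.4055, -0.1494, 0.2017]
eef_rot: [180.0, -0.1, -2.0]
ft_force: [-0.9, 0.5, 0.0]
width: 0.0006
gripper_force: 0.0
```

Run:
```python
from h import *
im=save("top","t8.png"); s=save("side","s8.png"); st()
cv2.imwrite("pics/f.png",np.hstack([im[80:310,90:430,::-1],s[60:290,120:380,::-1]]))
```

```text
{'time_s': np.float64(70.65), 'eef_pos': array([ 0.405, -0.149,  0.2  ]), 'eef_rot': array([-1.79928e+02,  1.45000e-01, -1.99500e+00]), 'ft_force': array([ 0.162,  0.164, -0.305]), 'width': np.float64(0.001), 'gripper_force': np.float64(0.0), 'joint_pos': array([-2.7325e+01, -2.1157e+01,  1.2265e+02,  3.0000e-03,  7.8670e+01,
        6.4669e+01])}
```

View pics/f.png

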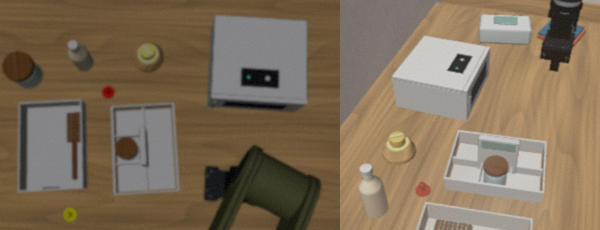

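The door is shut flush, and the upper tray stands on the table with its jar upright. The hairbrush is in the lower tray, and the lotion bottle and nightlight haven't moved. Handing in.

```bash
python3 -c "
from workcell import *
print(job_done())"
```

```text
the job is handed in; nothing more can be done
None
```

The job is handed in with no verdict returned: the final pictures show the tray set down with its jar upright and the door shut flush, and all three pacifiers and both rattles were in the rack when I pushed it home.

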